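Load stained slides into a slide scanner

TASK

Load the carrier with the two stained slides into the open drawer of the slide scanner: set it down gently, not dropped, flat in the nest (either way round), swing the orange clamp lever fully over its border to lock it, and then slide the drawer fully home without slamming it. Leave the empty carrier and the other things on the bench where they are.

Things in the scene. Friction and masses are not known exactly. Their poses are not given: they have to be found in the camera images.
- slide_scanner: low white benchtop slide scanner, 200 deep x 170 wide x 100 mm high, fixed to the bench; origin on the bench under the nest centre of the shut drawer; its front face is 105 mm from the origin on the -x side, z up. The drawer comes out of the front face along the scanner's -x; the housing roof over the slot begins 74 mm above the bench
- scan_drawer (a joint): drawer slide in m: 0 = shut, front panel against the housing; grows as it opens, to 0.170
- nest (a point): centre of the nest floor in the drawer, 32 mm above the bench; moves with the drawer; axes parallel to the scanner's. The nest is a black-rimmed pocket 89 mm along x by 99 mm along y with 5.5 mm high walls and a sloping lead-in up to 11 mm (2.5 mm clear all round a carrier).
- drawer_handle (a point): middle of the steel bow handle on the drawer front: a 10 mm round bar along y, 72 mm of it straight, 26 mm in front of the panel and 44 mm above the bench; moves with the drawer; axes parallel to the scanner's. Panel: white, 12 mm thick, 150 wide, its back 105 mm from the nest centre, its top 76 mm above the bench
- clamp_lever (a joint): clamp lever hinge in rad, about a vertical axis: 0 = locked, the arm points along the drawer's +x and lies over the carrier's side border at its -y side; about 1.57 = open, the arm points along the drawer's +y in front of the nest. Positive turns anticlockwise seen from above; stops at 0
- lever_pivot (a point): pivot axis of the orange clamp lever, on the drawer 68 mm towards -x and 40 mm towards -y from the nest centre, at the height of the arm's middle (15.5 mm over the nest floor); axes parallel to the scanner's
- lever_knob (a point): middle of the lever's upright black knob, 14 mm in diameter and 20 mm high, 36 mm from the pivot axis; the orange arm, 12 mm wide and 52 mm long from the pivot, has its top 10 mm below this point and its underside 12.5 mm above the nest floor; the point's x axis points along the arm away from the pivot
- carrier_stained: slide carrier to load: pale, nearly white aluminium frame 84 (x) x 94 (y) x 10 mm holding two glass slides with pink stained specimens and white ends; a blue grip rib stands on its middle, 36 mm along x, 10 mm thick along y, its top 34 mm above the underside. Origin: centre of the underside; z up. Mass about 0.16 kg
- carrier_empty: an equal carrier without slides (two open windows), to be left where it is; origin and axes as the other
- cover_glass_a: small green and white box of cover glasses, 36 x 36 x 13 mm, bystander; origin under its centre
- forceps: steel forceps, 134 x 12 x 9 mm, bystander lying on the bench; origin under its centre
- pen_red: red pen, 145 x 12 x 9 mm, bystander; origin under its centre

How it is judged:
On the way, in this order (a step that is already met when the one before it is completed fails the run):
1. the stained carrier lies flat in the nest (horizontal distance between carrier_stained and nest below 0.006 m and z of carrier_stained in the frame of nest below 0.003 m and angle between carrier_stained's own z axis and vertical below 0.05 rad), for 0.2 s.
2. the clamp lever is locked over it (horizontal distance between carrier_stained and nest below 0.006 m and value of joint clamp_lever below 0.15 rad), for 0.2 s.
At the end, for the whole second after the job is handed in: The stained carrier rests flat in the nest (within 6 mm of its centre, less than 3 mm above its floor, turned less than 0.08 rad, either way round), the clamp lever is within 0.15 rad of its locked stop, and the drawer is shut to within 5 mm (all of step 2 and z of carrier_stained in the frame of nest below 0.003 m and angle between carrier_stained's own z axis and vertical below 0.05 rad and angle between the x axis of carrier_stained and the x axis of nest, either way round below 0.08 rad and value of joint scan_drawer below 0.005 m and linear speed of carrier_stained below 0.02 m/s); the robot touches nothing.
It fails at once if the stained carrier is dropped from more than about 20 mm (linear speed of carrier_stained above 0.62 m/s and contact force between the fingers and carrier_stained below 0.05 N).
It fails at once if the drawer is slammed (faster than 0.4 m/s) (velocity of joint scan_drawer below -0.4 m/s).
It fails at once if the empty carrier is shifted by more than 30 mm (distance of carrier_empty from where it was at the start of the episode above 0.03 m).
It fails at once if the cover glass box, forceps or pen is shifted by more than 40 mm (distance of any of cover_glass_a, forceps, pen_red from where it was at the start of the episode above 0.04 m).
It also fails if it takes over 61 s, if anything falls off the work surface, if the arm or the gripper's body presses on something with over 40 N, if the wrist force passes 120 N, or if a joint passes its speed limit or range.

ROBOT

A 6-joint arm with a two-finger parallel gripper is mounted at the origin on a cart in front of the work surface, level with it; the furniture and walls round the work are solid. World frame = base frame: x ahead of the robot, y to its left, z up, the work surface at z = 0. Lengths are in m, angles in rad, forces in N, time in s.
With the tool pointing down it reaches from about 0.375 to 0.975 m from the base axis. Payload 3.8 kg.
Tool frame: the origin (TCP) lies midway between the tips of the shut fingers; the grasp point (between the pads) lies 19 mm behind it; z points along the fingers, y is the line along which they close (so a half turn about z gives the same grasp; the last joint's range is limited). The gripper opens to 85 mm and grips with 20 to 120 N. Pads are 22 mm wide; open, the fingers measure 114 mm over their backs; the gripper's body (76 mm by 85 mm) begins 54 mm behind the grasp point. The pads swing forward as they close: fully open they stand 13 mm farther back than shut.
Start: joints at [1.164, 0.264, 1.604, -0, 1.274, -0.037], TCP at [0.244, 0.629, 0.231] pointing down, gripper open.
Joint ranges: [-2.63, 2.63], [-0.94, 2.18], [0.31, 2.57], [-1.31, 4.45], [0, 2.66], [-2.55, 2.55]. Speed limits (rad/s): [2.57, 2.57, 3.14, 3.14, 3.14, 3.14].

INTERFACE

Orientations are given as a rotation vector (axis times angle).
In Python, from workcell import * gives the robot as it stands. The module is installed in compiled form; this text tells all that it offers.
- The arm moves only by the tool apply_moves, never from a script. Its arguments are lists of equal length, an entry for each row: "fingers": the opening, from 0 (shut) to 1 (fully open); "travel": the shift along the tool's x, y, z normalised to -1 to 1, where 1 is 0.05 m, a list of three; "rotation": the turn, a rotation vector about the tool's x, y, z normalised to -1 to 1, where 1 is 6 degrees, a list of three. In form: {"fingers": [fingers, ...], "travel": [[dx, dy, dz], ...], "rotation": [[ax, ay, az], ...]}. A call has 1 to 12 rows; each row shifts and turns the commanded pose from where the row before left it, along the tool's axes as they then stand; what a row does not reach is not made up. A row lasts 1/10 s, in which the tool goes at most 50 mm and 8.59 degrees, less where a joint would pass 70% of its speed; a pose out of reach is approached as far as the arm can. A call with a number of a shift or a turn outside -1 to 1 is refused whole. A call with a gripper value outside its range is refused whole. The fingers move at their own pace and stop on an object; "newtons" is the grip in N (left out, the last holds). Time passes only in rows, so rows that do not move let the fingers close. It gives the time, the measured TCP pose, the force, the opening and the grip force at its end, in the units of the state.
- read_state(): the state, without advancing time (a new reading comes with each control period).
- read_camera(name): name is "side" or "top" or "wrist"; returns a dict with "image" (384x512x3 uint8, red, green, blue), "fx", "fy", "cx", "cy" (pixels), "extrinsics" (4x4, takes a point from world to camera coordinates). Camera axes: x right, y down, z forward; pixel columns grow to the right and rows downward; lengths in m; the calibration is good to about 2 mm. The wrist camera is an equidistant fisheye: a pixel r from the principal point sees the ray r / f radians off the axis. A picture is of the moment at which its call begins. There is no depth.
- finish_job(): hands the job in; it is judged then, once.
Trained networks look in the newest picture that a camera, given by its name, has taken for a name from the list of things; names that differ only in an ending like _2 or _b are one class to them, and where a whole thing is asked for, a point or a joint stands for the part that bears it (a point fixed in the world has none). Each returns a list of dicts, best first, with "p" (0 to 1); they miss things now and then, are a little off and sometimes report something else, mostly with a low value. They report only what shows in the picture. A call takes as long as a camera call.
- regions_of(camera, name): "mask" (384x512 bool, what is visible of it) and "bbox" ([left, top, width, height] in pixels, round what is visible of it).
- tip_of(camera, name): "location" ([column, row] in pixels: a listed point, or the origin of a listed thing).
The state is a dict: "time": time; "q": joint angles; "joint_vel": joint speeds; "joint_torque": joint torques, N m; "tool_pos": TCP position; "tcp_rot": TCP orientation; "wrist_force": force on the tool from outside, world axes, zero at the start; "torque": the same for the moment, N m; "width": opening from 0.0 (shut) to 1.0 (fully open); "grip_force": force on a finger pad.
Only numpy, scipy, OpenCV 4.12 (cv2) and the standard library are available. Lean on these libraries where they do the work, as an engineer would, in place of code of your own. Each camera call takes 0.05 s, during which the arm holds its last target. There are 200 camera calls.

## Working session

There is one attempt and no reset: what is moved stays moved. The work goes in short steps, Python scripts to look and compute and a tool call to move; the robot and the scene stay as the last step left them, time stands still between calls to the robot, and variables do not carry over. Pictures are saved under pics/ and viewed, at most 10 in all, crops included, and the job is handed in when it is done.

Besides the shell and the picture viewer there is one more tool, called in YAML: its name, and indented under it one key for each argument. apply_moves: Moves the arm, as the interface text tells. Scaled input: -1 to 1 covers 0.05 m each way for a shift and 6 degrees each way for a turn. Its arguments: {"type":"object","properties":{"fingers":{"type":"array","items":{"type":"number"}},"travel":{"type":"array","items":{"type":"array","items":{"type":"number"}}},"rotation":{"type":"array","items":{"type":"array","items":{"type":"number"}}},"newtons":{"type":"number"}},"required":["fingers","travel","rotation"]}

```bash
mkdir -p pics; cat > h.py <<'E'
from workcell import *
import numpy as np, cv2
from scipy.spatial.transform import Rotation as R
def ray(c,px):
    E=np.array(c["extrinsics"]);u=(px[0]-c["cx"])/c["fx"];v=(px[1]-c["cy"])/c["fy"]
    if c.get("fish"):
        r=np.hypot(u,v);d=np.array([u/r*np.sin(r),v/r*np.sin(r),np.cos(r)]) if r>1e-9 else np.array([0,0,1.])
    else: d=np.array([u,v,1.])
    return -E[:3,:3].T@E[:3,3], E[:3,:3].T@d
def onz(c,px,z):
    o,d=ray(c,px);return o+d*(z-o[2])/d[2]
def cam(n):
    c=read_camera(n);c["fish"]=n=="wrist";return c
def save(c,f): cv2.imwrite("pics/"+f,c["image"][:,:,::-1])
E
python3 - <<'E'
from h import *
s=read_state();print(s["tool_pos"],s["tcp_rot"],s["width"])
ims=[]
Z=dict(carrier_stained=0,carrier_empty=0,nest=.032,drawer_handle=.044,lever_pivot=.0475,lever_knob=.0605,slide_scanner=0,cover_glass_a=0,forceps=0,pen_red=0)
for n in("top","side","wrist"):
    c=cam(n);save(c,n+"0.png")
    for k,z in Z.items():
        for t in tip_of(n,k)[:2]:
            print(n,k,round(t["p"],2),np.round(t["location"],1),np.round(onz(c,t["location"],z),4))
E
```

```text
[0.24367508 0.62867513 0.2299031 ] [-0.57751725 -3.08754697  0.00350423] 0.9988492959299388
top carrier_stained 0.71 [323.1 205.8] [0.4273 0.1544 0.    ]
top carrier_empty 0.68 [298.  170.8] [0.5202 0.215  0.    ]
top nest 0.89 [238.1 183.8] [0.4859 0.3698 0.032 ]
top nest 0.6 [307.1 250.4] [0.3147 0.2037 0.032 ]
top drawer_handle 0.8 [283.2 219.4] [0.3921 0.2605 0.044 ]
top lever_pivot 0.89 [270.6 191. ] [0.4631 0.2893 0.0475]
top lever_knob 0.58 [259.5 202.1] [0.4348 0.3177 0.0605]
top slide_scanner 0.71 [188.9 148.8] [0.587  0.4972 0.    ]
top slide_scanner 0.71 [283.8 220.1] [0.3935 0.2564 0.    ]
top cover_glass_a 0.62 [237.2 185. ] [0.4877 0.3733 0.    ]
top cover_glass_a 0.61 [263.9 152.2] [0.572  0.3017 0.    ]
top forceps 0.63 [310.7 247.3] [0.3225 0.1908 0.    ]
top pen_red 0.75 [244.7 266.4] [0.2792 0.3594 0.    ]
top pen_red 0.52 [269.2 190.6] [0.4707 0.2912 0.    ]
side carrier_stained 0.82 [188.8 189.8] [0.4086 0.1577 0.    ]
side carrier_stained 0.42 [314.1 269.6] [0.5902 0.5107 0.    ]
side carrier_empty 0.55 [191.  224.1] [0.5279 0.2131 0.    ]
side nest 0.59 [257.7 
[... 199 characters left out ...]
 0.0605]
side slide_scanner 0.61 [310.  270.1] [0.5936 0.5028 0.    ]
side cover_glass_a 0.51 [218.3 242. ] [0.5662 0.2941 0.    ]
side cover_glass_a 0.51 [258.5 216.2] [0.4617 0.3597 0.    ]
side forceps 0.51 [211.7 171.8] [0.3174 0.1882 0.    ]
side forceps 0.48 [243.6 192.5] [0.3835 0.2999 0.    ]
side pen_red 0.59 [275.7 174.2] [0.2839 0.3634 0.    ]
side pen_red 0.49 [192.1 191.2] [0.4119 0.1684 0.    ]
wrist carrier_empty 0.74 [114.8 358.8] [0.5196 0.2123 0.    ]
wrist lever_pivot 0.8 [125.3 354.7] [0.4678 0.3006 0.0475]
wrist lever_knob 0.4 [125.7 352.6] [0.4511 0.3194 0.0605]
wrist forceps 0.44 [ 52. 285.] [0.3164 0.1966 0.    ]
wrist pen_red 0.82 [102.3 250.4] [0.2863 0.3569 0.    ]
```

```bash
python3 -c "
import cv2
a=cv2.imread('pics/top0.png')[110:310,140:380]
cv2.imwrite('pics/topc.png',cv2.resize(a,(720,600),interpolation=cv2.INTER_CUBIC))"
```

```text
(no output)
```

View pics/topc.png

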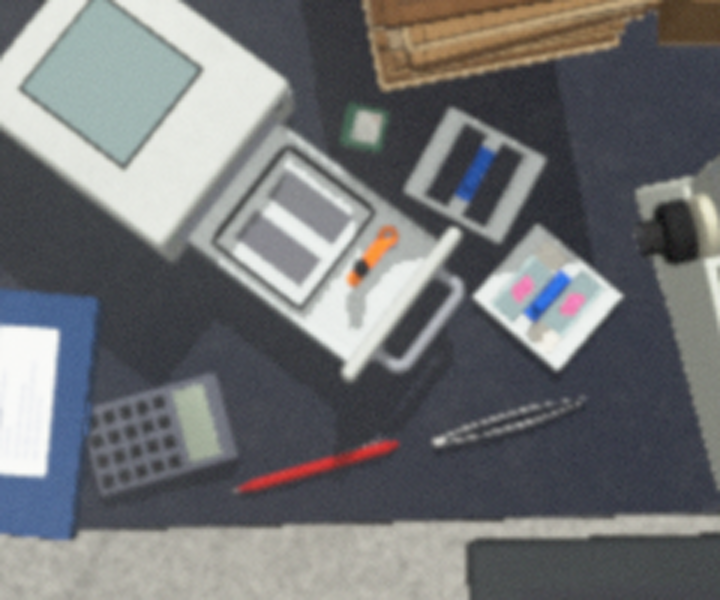

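The top picture shows the stained carrier at about (323,209), with its rib running up and to the right. The open drawer is left of it with the nest at (238,185), the handle is at (283,219), and the orange lever is open. I'll plan a move to look from close above the carrier.

```bash
cat >> h.py <<'E'
def down(yaw): # tool y axis at world angle yaw, z down
    y=np.array([np.cos(yaw),np.sin(yaw),0]);z=np.array([0,0,-1.]);return R.from_matrix(np.c_[np.cross(y,z),y,z])
def plan(pos,yawdeg,n=None):
    s=read_state();r=R.from_rotvec(s["tcp_rot"]);d=np.array(pos)-s["tool_pos"]
    ya=r.as_matrix()[:,1];print("now",np.round(s["tool_pos"],4),"yaw",round(np.degrees(np.arctan2(ya[1],ya[0])),2),"q",np.round(s["q"],2),"t",round(s["time"],2),"w",round(s["width"],3),"F",np.round(s["wrist_force"],1))
    rv=(r.inv()*down(np.radians(yawdeg))).as_rotvec(degrees=True)
    # total shift in present tool axes (units of .05) / total turn (units of 6deg)
    print("shift",np.round(r.inv().apply(d)/.05,3),"turn",np.round(rv/6,3), "shift in final axes",np.round(down(np.radians(yawdeg)).inv().apply(d)/.05,3))
E
python3 - <<'E'
from h import *
for y in(56,-124):plan([.40,.155,.23],y)
E
```

```text
now [0.244  0.6294 0.2313] yaw 68.81 q [ 1.16  0.26  1.6  -0.    1.27 -0.04] t 1.65 w 1.0 F [-0.2 -0.3 -0.8]
shift [-6.339 -7.718  0.026] turn [0.    0.    2.136] shift in final axes [-7.893 -6.12   0.026]
now [0.244  0.6294 0.2313] yaw 68.81 q [ 1.16  0.26  1.6  -0.    1.27 -0.04] t 1.65 w 1.0 F [-0.2 -0.3 -0.8]
shift [-6.339 -7.718  0.026] turn [ -0.      0.    -27.864] shift in final axes [7.893 6.12  0.026]
```

apply_moves:
  fingers: [0.7,0.7,0.7,0.7,0.7,0.7,0.7,0.7,0.7,0.7,0.7,0.7]
  travel:
    - [-0.53,-0.64,0]
    - [-0.53,-0.64,0]
    - [-0.53,-0.64,0]
    - [-0.53,-0.64,0]
    - [-0.53,-0.64,0]
    - [-0.53,-0.64,0]
    - [-0.53,-0.64,0]
    - [-0.53,-0.64,0]
    - [-0.53,-0.64,0]
    - [-0.53,-0.64,0]
    - [-0.53,-0.64,0]
    - [-0.53,-0.64,0]
  rotation:
    - [0,0,0]
    - [0,0,0]
    - [0,0,0]
    - [0,0,0]
    - [0,0,0]
    - [0,0,0]
    - [0,0,0]
    - [0,0,0]
    - [0,0,0]
    - [0,0,0]
    - [0,0,0]
    - [0,0,0]

```text
time: 2.85
tool_pos: [0.402, 0.1548, 0.2317]
tcp_rot: [0.577, 3.087, 0.001]
wrist_force: [0.1, -0.9, 0.2]
width: 0.7
grip_force: 0.0
```

apply_moves:
  fingers: [0.7,0.7,0.7,0.7]
  travel:
    - [0,0,0]
    - [0,0,0]
    - [0,0,0]
    - [0,0,0]
  rotation:
    - [0,0,1]
    - [0,0,1]
    - [0,0,0]
    - [0,0,0]

```text
time: 3.25
tool_pos: [0.4017, 0.1564, 0.2314]
tcp_rot: [0.893, 3.012, 0.0]
wrist_force: [-0.9, -0.1, -0.3]
width: 0.699
grip_force: 0.0
```

```bash
python3 - <<'E'
from h import *
Z=dict(carrier_stained=0,carrier_empty=0,nest=.032,drawer_handle=.044,lever_pivot=.0475,lever_knob=.0575,slide_scanner=0)
for n in("wrist","top","side"):
    c=cam(n);save(c,n+"1.png")
    for k,z in Z.items():
        for t in tip_of(n,k)[:2]:
            if t["p"]>.5: print(n,k,round(t["p"],2),np.round(t["location"],1),np.round(onz(c,t["location"],z),4))
    for m in regions_of(n,"carrier_stained")[:1]:
        cs,_=cv2.findContours(m["mask"].astype(np.uint8),cv2.RETR_EXTERNAL,cv2.CHAIN_APPROX_NONE)
        p=max(cs,key=cv2.contourArea)[:,0].astype(float)
        w=np.array([onz(c,q,.010)[:2] for q in p])*1000
        print(n,m["p"],"rect@z10",cv2.minAreaRect(w.astype(np.float32)))
    if n=="wrist": print("size")
E
```

```text
wrist carrier_stained 0.96 [263.5 172.7] [0.4213 0.1604 0.    ]
wrist carrier_empty 0.71 [337.4 213.5] [0.5266 0.2163 0.    ]
wrist nest 0.56 [427.6 137.5] [0.4879 0.3714 0.032 ]
wrist drawer_handle 0.77 [329.6 115.1] [0.3944 0.2641 0.044 ]
wrist lever_pivot 0.68 [384.2 157.4] [0.4716 0.2982 0.0475]
wrist lever_knob 0.59 [392.  132.7] [0.4468 0.3174 0.0575]
wrist slide_scanner 0.86 [494.3 155.6] [0.5982 0.5016 0.    ]
wrist 0.88 rect@z10 ((421.69940185546875, 159.5520782470703), (95.51959228515625, 86.91741180419922), 47.41505813598633)
size
top carrier_stained 0.7 [320.6 208.4] [0.4208 0.1611 0.    ]
top carrier_empty 0.68 [298.9 168.5] [0.5262 0.2124 0.    ]
top nest 0.72 [237.9 185.2] [0.4823 0.3704 0.032 ]
top drawer_handle 0.91 [282.7 220.3] [0.3899 0.2618 0.044 ]
top lever_pivot 0.68 [270.4 186. ] [0.4756 0.2894 0.0475]
top lever_knob 0.68 [261.3 201. ] [0.4377 0.3132 0.0575]
top slide_scanner 0.93 [188.1 146.9] [0.5921 0.4992 0.    ]
top 0.84 rect@z10 ((411.8725280761719, 167.1947021484375), (94.3414535522461, 62.90171813964844), 46.71866226196289)
side carrier_stained 0.55 [190.4 192.8] [0.4192 0.1666 0.    ]
side nest 0.76 [261.  216.2] [0.494  0.3738 0.032 ]
side drawer_handle 0.59 [225.1 179.4] [0.3968 0.2563 0.044 ]
side drawer_handle 0.55 [259.3 212.3] [0.4951 0.37   0.044 ]
side lever_pivot 0.91 [230.3 197.2] [0.4645 0.2918 0.0475]
side slide_scanner 0.97 [312.9 269.3] [0.59   0.5082 0.    ]
side 0.7 rect@z10 ((407.4795227050781, 294.33758544921875), (27.167240142822266, 71.91931915283203), 72.10618591308594)
```

View pics/wrist1.png

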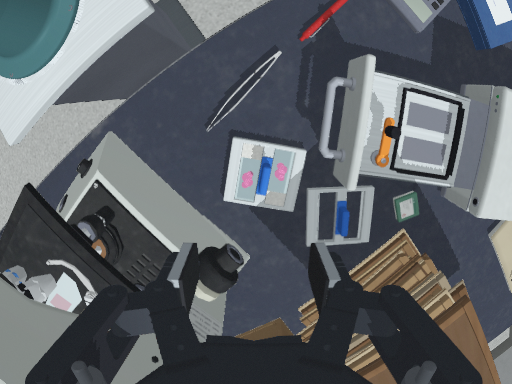

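The wrist picture shows the stained carrier at (264,173) with its rib free on all sides. The empty carrier is at (340,215), and the drawer and lever sit around (390,140), with the lever open. Next I'll refine the angles.

```bash
python3 - <<'E'
from h import *
c=cam("wrist")
im=c["image"].astype(int)
b=((im[:,:,2]>im[:,:,0]+60)&(im[:,:,2]>120)).astype(np.uint8)
b[:, :225]=0;b[:,305:]=0;b[:130]=0;b[215:]=0
p=np.argwhere(b)[:,::-1]
w=np.array([onz(c,q,.03)[:2] for q in p])*1000
print("rib",len(p),cv2.minAreaRect(w.astype(np.float32)))
# black nest rim outer, and drawer angle
d=np.array([.5935,.502])-np.array([.394,.262]);print("ang handle->scanner",np.degrees(np.arctan2(d[1],d[0])),np.linalg.norm(d))
d=np.array([.487,.3705])-np.array([.394,.262]);print("ang handle->nest",np.degrees(np.arctan2(d[1],d[0])),np.linalg.norm(d))
k=((im.max(2)<45)).astype(np.uint8);k[:80]=0;k[190:]=0;k[:,:392]=0;k[:,470:]=0
n,l,st,ce=cv2.connectedComponentsWithStats(k,connectivity=8)
i=1+np.argmax(st[1:,4]);print(st[i]);p=np.argwhere(l==i)[:,::-1]
for z in(.0375,.043):
    w=np.array([onz(c,q,z)[:2] for q in p])*1000;print("rim",z,cv2.minAreaRect(w.astype(np.float32)))
for y in(47.4,):plan([.4217,.16,.08],y)
cv2.imwrite("pics/rim.png",np.hstack([cv2.resize(im[80:190,380:490].astype(np.uint8)[:,:,::-1],(400,400)),cv2.resize((l[80:190,380:490]==i).astype(np.uint8)[:,:,None].repeat(3,2)*255,(400,400))]))
E
```

```text
rib 409 ((417.8055419921875, 161.97940063476562), (12.803139686584473, 47.49651336669922), 46.87310791015625)
ang handle->scanner 50.264946754605816 0.31209013121212276
ang handle->nest 49.398705354995535 0.14290293908803972
[392  88  72  91 831]
rim 0.0375 ((484.80023193359375, 373.07269287109375), (101.49049377441406, 108.28466033935547), 50.4870491027832)
rim 0.043 ((482.3302307128906, 370.2734069824219), (99.83216857910156, 106.5152359008789), 50.487091064453125)
now [0.4017 0.1564 0.2313] yaw 56.81 q [ 0.31 -0.21  2.09 -0.    1.26 -0.68] t 4.65 w 0.7 F [ 0.1  0.1 -0.4]
shift [-0.295  0.28   3.025] turn [-0.     0.     1.569] shift in final axes [-0.246  0.324  3.025]
```

View pics/rim.png

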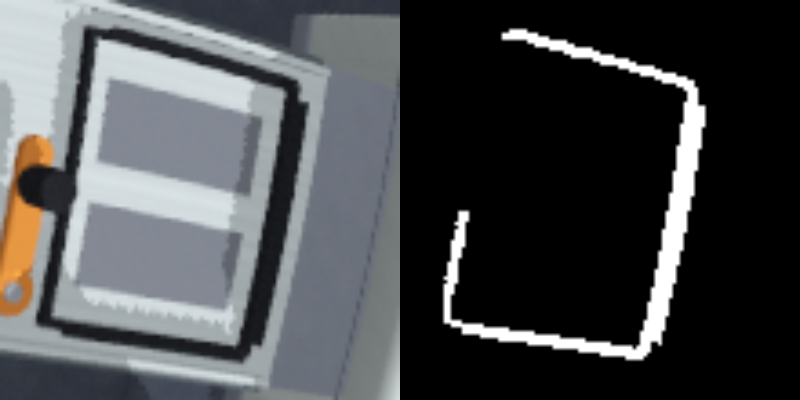

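The crop shows the black rim cleanly. The nest centre is near (0.485, 0.371) with the scanner x axis at about 50.3°. I'll go to the carrier now.

apply_moves:
  fingers: [0.5,0.5,0.5,0.5,0.5,0.5,0.5]
  travel:
    - [-0.1,0.1,0.5]
    - [-0.1,0.1,0.5]
    - [-0.1,0.09,0.5]
    - [0,0,0.5]
    - [0,0,0.5]
    - [0,0,0.5]
    - [0,0,0]
  rotation:
    - [0,0,0.4]
    - [0,0,0.4]
    - [0,0,0.4]
    - [0,0,0.4]
    - [0,0,0]
    - [0,0,0]
    - [0,0,0]

```text
time: 5.35
tool_pos: [0.419, 0.1584, 0.0778]
tcp_rot: [-1.144, -2.919, 0.008]
wrist_force: [-0.2, -0.0, -0.3]
width: 0.501
grip_force: 0.0
```

```bash
python3 - <<'E'
from h import *
c=cam("wrist");save(c,"wrist2.png")
t=tip_of("wrist","carrier_stained")[0];print(t["p"],t["location"],onz(c,t["location"],0))
for m in regions_of("wrist","carrier_stained")[:1]:
    cs,_=cv2.findContours(m["mask"].astype(np.uint8),cv2.RETR_EXTERNAL,cv2.CHAIN_APPROX_NONE)
    p=max(cs,key=cv2.contourArea)[:,0].astype(float)
    w=np.array([onz(c,q,.010)[:2] for q in p])*1000
    print(m["bbox"],cv2.minAreaRect(w.astype(np.float32)))
im=c["image"].astype(int)
b=((im[:,:,2]>im[:,:,0]+60)&(im[:,:,2]>120)).astype(np.uint8)
n,l,st,ce=cv2.connectedComponentsWithStats(b);i=np.argsort(-st[1:,4])[:3]+1
for j in i:
    p=np.argwhere(l==j)[:,::-1]
    w=np.array([onz(c,q,.032)[:2] for q in p])*1000;print(st[j],cv2.minAreaRect(w.astype(np.float32)))
plan([.4217,.16,.015],47.2)
E
```

```text
0.96 [257.0, 204.0] [0.42109092 0.16074645 0.        ]
[191.7, 154.0, 132.0, 107.8] ((421.7569580078125, 160.2515869140625), (93.62664031982422, 85.54413604736328), 46.91739273071289)
[ 249  180   18   65 1120] ((417.6037292480469, 164.23333740234375), (11.69906234741211, 47.48082733154297), 46.97089385986328)
[ 381  226   23   57 1022] ((518.1010131835938, 217.17120361328125), (19.657764434814453, 54.772151947021484), 59.06471633911133)
now [0.423  0.1597 0.0823] yaw 47.21 q [ 0.31 -0.01  2.21  0.    0.94 -0.52] t 5.5 w 0.496 F [-0.3 -0.2  1.1]
shift [ 0.024 -0.015  1.345] turn [0.01  0.006 0.002] shift in final axes [ 0.024 -0.014  1.345]
```

View pics/wrist2.png

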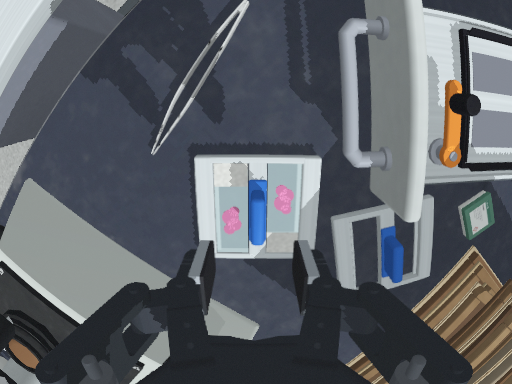

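The rib at (258,212) lies midway between the fingers and is parallel to the pads. I'll descend and grip.

apply_moves:
  fingers: [0.5,0.5,0.5,0.5,0.5,0.5,0.0,0.0,0.0,0.0,0.0,0.0]
  travel:
    - [0,0,0.4]
    - [0,0,0.4]
    - [0,0,0.3]
    - [0,0,0.2]
    - [0,0,0]
    - [0,0,0]
    - [0,0,0]
    - [0,0,0]
    - [0,0,0]
    - [0,0,0]
    - [0,0,0]
    - [0,0,0]
  rotation:
    - [0,0,0]
    - [0,0,0]
    - [0,0,0]
    - [0,0,0]
    - [0,0,0]
    - [0,0,0]
    - [0,0,0]
    - [0,0,0]
    - [0,0,0]
    - [0,0,0]
    - [0,0,0]
    - [0,0,0]
  newtons: 50

```text
time: 6.7
tool_pos: [0.4233, 0.1598, 0.0173]
tcp_rot: [1.145, 2.924, 0.002]
wrist_force: [-0.7, -0.3, 6.3]
width: 0.1
grip_force: 51.4
```

```bash
python3 - <<'E'
from h import *
plan([.4217,.16,.13],47.2); print(read_state()["grip_force"])
E
```

```text
now [0.4233 0.1598 0.0173] yaw 47.21 q [ 0.31  0.09  2.25 -0.    0.8  -0.52] t 6.7 w 0.1 F [-0.7 -0.3  6.3]
shift [ 0.024 -0.015 -2.254] turn [0.015 0.009 0.002] shift in final axes [ 0.026 -0.018 -2.254]
51.41239106655121
```

apply_moves:
  fingers: [0,0,0,0,0,0,0,0,0,0,0]
  travel:
    - [0,0,-0.1]
    - [0,0,-0.3]
    - [0,0,-0.5]
    - [0,0,-0.5]
    - [0,0,-0.5]
    - [0,0,-0.4]
    - [0,0,-0.2]
    - [0,0,-0.1]
    - [0,0,0]
    - [0,0,0]
    - [0,0,0]
  rotation:
    - [0,0,0]
    - [0,0,0]
    - [0,0,0]
    - [0,0,0]
    - [0,0,0]
    - [0,0,0]
    - [0,0,0]
    - [0,0,0]
    - [0,0,0]
    - [0,0,0]
    - [0,0,0]

```text
time: 7.8
tool_pos: [0.4213, 0.1592, 0.1449]
tcp_rot: [-1.145, -2.923, 0.003]
wrist_force: [-0.6, -0.1, -0.4]
width: 0.1
grip_force: 50.4
```

```bash
python3 - <<'E'
from h import *
plan([.485,.371,.15],-39.7); print(read_state()["grip_force"])
c=cam("wrist")
for m in regions_of("wrist","carrier_stained")[:1]:
    cs,_=cv2.findContours(m["mask"].astype(np.uint8),cv2.RETR_EXTERNAL,cv2.CHAIN_APPROX_NONE)
    p=max(cs,key=cv2.contourArea)[:,0].astype(float)
    w=np.array([onz(c,q,.142)[:2] for q in p])*1000
    print(m["bbox"],cv2.minAreaRect(w.astype(np.float32)))
E
```

```text
now [0.4213 0.1592 0.1449] yaw 47.21 q [ 0.31 -0.09  2.16  0.    1.08 -0.52] t 7.8 w 0.1 F [-0.6 -0.1 -0.4]
shift [ 1.944  3.974 -0.108] turn [-2.6000e-02  6.0000e-03  1.4485e+01] shift in final axes [ 4.073 -1.727 -0.101]
50.35167753696442
[168.9, 167.8, 171.5, 137.0] ((418.5975036621094, 162.5838165283203), (91.09440612792969, 83.4608154296875), 47.19940185546875)
```

apply_moves:
  fingers: [0,0,0,0,0,0,0,0,0,0,0]
  travel:
    - [0.1,0.2,0]
    - [0.2,0.4,0]
    - [0.22,0.44,0]
    - [0.22,0.44,0]
    - [0.22,0.44,0]
    - [0.22,0.44,0]
    - [0.22,0.44,0]
    - [0.22,0.44,0]
    - [0.22,0.44,0]
    - [0.1,0.25,0]
    - [0,0.05,0]
  rotation:
    - [0,0,0]
    - [0,0,0]
    - [0,0,0]
    - [0,0,0]
    - [0,0,0]
    - [0,0,0]
    - [0,0,0]
    - [0,0,0]
    - [0,0,0]
    - [0,0,0]
    - [0,0,0]

```text
time: 9.0
tool_pos: [0.4865, 0.3731, 0.1459]
tcp_rot: [-1.144, -2.926, -0.0]
wrist_force: [-0.4, -0.4, -1.2]
width: 0.102
grip_force: 50.3
```

apply_moves:
  fingers: [0,0,0,0,0,0,0,0,0,0,0,0]
  travel:
    - [0,0,0]
    - [0,0,0]
    - [0,0,0]
    - [0,0,0]
    - [0,0,0]
    - [0,0,0]
    - [0,0,0]
    - [0,0,0]
    - [0,0,0]
    - [0,0,0]
    - [0,0,0]
    - [0,0,0]
  rotation:
    - [0,0,0.4]
    - [0,0,0.8]
    - [0,0,1]
    - [0,0,1]
    - [0,0,1]
    - [0,0,1]
    - [0,0,1]
    - [0,0,1]
    - [0,0,1]
    - [0,0,1]
    - [0,0,1]
    - [0,0,1]

```text
time: 10.2
tool_pos: [0.486, 0.3703, 0.146]
tcp_rot: [2.577, 1.796, -0.002]
wrist_force: [-0.6, 0.1, -1.8]
width: 0.104
grip_force: 50.4
```

apply_moves:
  fingers: [0,0,0,0,0,0,0]
  travel:
    - [0,0,0]
    - [0,0,0]
    - [0,0,0]
    - [0,0,0]
    - [0,0,0]
    - [0,0,0]
    - [0,0,0]
  rotation:
    - [0,0,1]
    - [0,0,1]
    - [0,0,0.8]
    - [0,0,0.4]
    - [0,0,0.08]
    - [0,0,0]
    - [0,0,0]

```text
time: 10.9
tool_pos: [0.4862, 0.371, 0.1462]
tcp_rot: [2.843, 1.336, -0.0]
wrist_force: [-0.7, 0.7, -1.1]
width: 0.104
grip_force: 50.4
```

```bash
python3 - <<'E'
from h import *
Z=dict(nest=.032,drawer_handle=.044,lever_pivot=.0475,lever_knob=.0575,slide_scanner=0,carrier_stained=.130)
for n in("wrist","top","side"):
    c=cam(n);save(c,n+"3.png")
    for k,z in Z.items():
        for t in tip_of(n,k)[:1]:
            if t["p"]>.4: print(n,k,round(t["p"],2),np.round(t["location"],1),np.round(onz(c,t["location"],z),4))
    for m in regions_of(n,"carrier_stained")[:1]:
        cs,_=cv2.findContours(m["mask"].astype(np.uint8),cv2.RETR_EXTERNAL,cv2.CHAIN_APPROX_NONE)
        p=max(cs,key=cv2.contourArea)[:,0].astype(float)
        w=np.array([onz(c,q,.142)[:2] for q in p])*1000
        print(n,m["p"],cv2.minAreaRect(w.astype(np.float32)))
plan([.485,.371,.15],-39.7)
E
```

```text
wrist nest 0.63 [251.7 190.3] [0.4852 0.372  0.032 ]
wrist drawer_handle 0.83 [254.2 316.9] [0.398  0.2628 0.044 ]
wrist slide_scanner 0.62 [251.9  14.6] [0.5908 0.4997 0.    ]
wrist carrier_stained 0.56 [252.9 236.8] [0.4877 0.373  0.13  ]
wrist 0.59 ((489.1086120605469, 374.2901916503906), (84.32540130615234, 92.44147491455078), 50.1671028137207)
top nest 0.68 [238.1 182.1] [0.4902 0.3697 0.032 ]
top lever_pivot 0.87 [269.4 186.2] [0.4752 0.2919 0.0475]
top lever_knob 0.7 [260.4 203.2] [0.4324 0.3156 0.0575]
top slide_scanner 0.93 [189.7 146.2] [0.5939 0.495  0.    ]
top carrier_stained 0.76 [239.9 175.7] [0.4897 0.3618 0.13  ]
top 0.57 ((473.1532287597656, 344.8238525390625), (35.725833892822266, 76.16629028320312), 43.24774932861328)
side nest 0.63 [258.4 212.7] [0.484  0.3651 0.032 ]
side drawer_handle 0.83 [226.3 177.1] [0.3868 0.2562 0.044 ]
side lever_pivot 0.57 [233.3 197.7] [0.4645 0.2992 0.0475]
side lever_knob 0.65 [241.4 189.8] [0.4431 0.3131 0.0575]
side slide_scanner 0.8 [315.4 269.6] [0.5895 0.5133 0.    ]
side carrier_stained 0.72 [264.6 178. ] [0.4788 0.3773 0.13  ]
side 0.94 ((495.5329284667969, 373.75396728515625), (92.8631820678711, 100.80609130859375), 49.379974365234375)
now [0.4863 0.3714 0.1463] yaw -39.67 q [0.61 0.21 1.83 0.   1.1  1.3 ] t 12.1 w 0.106 F [-0.7 -0.8 -1.7]
shift [-0.023 -0.015 -0.074] turn [-0.    -0.     0.005] shift in final axes [-0.023 -0.015 -0.074]
```

View pics/wrist3.png

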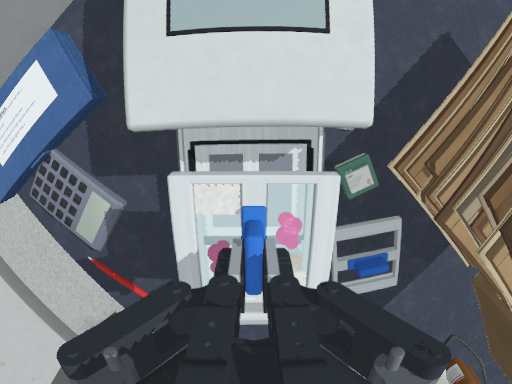

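The picture shows the carrier held level at (253,235), square with the drawer, and the nest's far rim at (190–312,143). I'll lower it to just above the rim and compare carrier and nest at similar heights.

apply_moves:
  fingers: [0,0,0,0,0,0,0]
  travel:
    - [0,0,0.2]
    - [0,0,0.4]
    - [0,0,0.4]
    - [0,0,0.3]
    - [0,0,0.1]
    - [0,0,0]
    - [0,0,0]
  rotation:
    - [0,0,0]
    - [0,0,0]
    - [0,0,0]
    - [0,0,0]
    - [0,0,0]
    - [0,0,0]
    - [0,0,0]

```text
time: 12.8
tool_pos: [0.4868, 0.3718, 0.0768]
tcp_rot: [-2.843, -1.336, -0.002]
wrist_force: [-0.4, -1.0, -1.3]
width: 0.103
grip_force: 50.3
```

```bash
python3 - <<'E'
from h import *
plan([.485,.371,.076],-39.7)
a=np.radians(50.3);M=np.array([[np.cos(a),np.sin(a)],[-np.sin(a),np.cos(a)]])
c=cam("wrist");save(c,"wrist4.png");c2=cam("side");save(c2,"side4.png");c3=cam("top");save(c3,"top4.png")
t=tip_of("wrist","nest");print([ (x["p"],x["location"]) for x in t[:1]])
for m in regions_of("wrist","carrier_stained")[:1]:
    cs,_=cv2.findContours(m["mask"].astype(np.uint8),cv2.RETR_EXTERNAL,cv2.CHAIN_APPROX_NONE)
    p=max(cs,key=cv2.contourArea)[:,0].astype(float)
    w=np.array([onz(c,q,.071)[:2] for q in p])*1000
    r=cv2.minAreaRect(w.astype(np.float32));print(m["p"],m["bbox"],r, "in scanner axes",M@r[0], (M@w.T).min(1),(M@w.T).max(1))
a=cv2.resize(c["image"][100:340,120:400,::-1],(700,600),interpolation=cv2.INTER_CUBIC);cv2.imwrite("pics/w4c.png",a)
E
```

```text
now [0.4868 0.3718 0.0768] yaw -39.67 q [0.61 0.28 1.88 0.   0.97 1.3 ] t 12.8 w 0.103 F [-0.4 -1.  -1.3]
shift [-0.035 -0.018  0.017] turn [ 0.003 -0.009  0.005] shift in final axes [-0.035 -0.018  0.017]
[(0.95, [247.3, 224.9])]
0.76 [166.6, 168.5, 175.4, 133.8] ((488.99871826171875, 374.4350280761719), (85.0868911743164, 93.46337127685547), 50.706295013427734) in scanner axes [ 600.44678803 -137.05835056] [ 557.91370546 -183.62242266] [643.21630061 -90.27867717]
```

View pics/w4c.png

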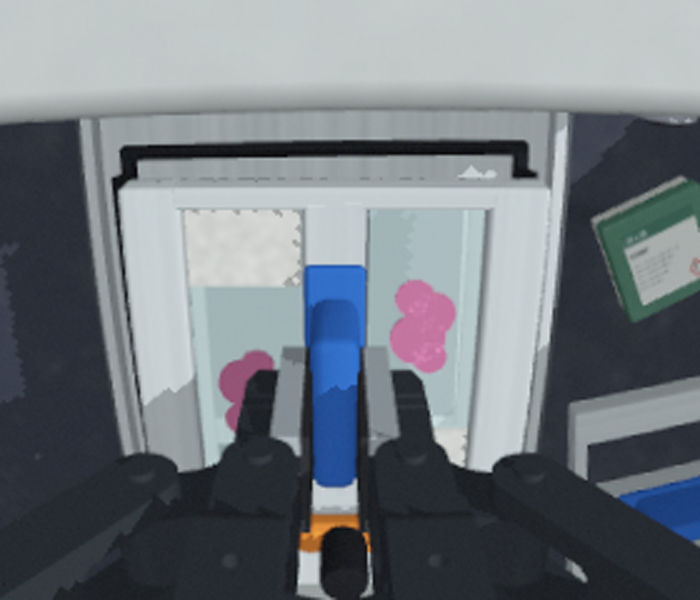

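```bash
python3 - <<'E'
from h import *
a=np.radians(50.3);M=np.array([[np.cos(a),np.sin(a)],[-np.sin(a),np.cos(a)]])
c=cam("wrist")
f=lambda cx,cy,z:np.round(M@onz(c,(120+cx/2.5,100+cy/2.5),z)[:2]*1000,1)
print("rim far outer",f(121,148,.043),f(528,142,.043),"inner(bottom of black)",f(135,157,.043),f(515,152,.043))
print("drawer edges near far end",f(82,120,.043),f(568,115,.043), f(100,120,.043),f(555,115,.043))
print("carrier far",f(120,183,.071),f(549,183,.071))
print("housing front edge",f(100,115,.074),f(550,112,.074))
print("knob top",f(343,540,.0675))
s=read_state();print("tcp",M@s["tool_pos"][:2]*1000)
# ridge: column profile of dark along rim
im=c["image"].astype(int).max(2)
for col in(190,220,280,310): 
    r=np.where(im[150:172,col]<60)[0]+150;print(col,r, M@onz(c,(col,r.min()-.5),.043)[:2]*1000, M@onz(c,(col,r.max()+.5),.043)[:2]*1000)
E
```

```text
rim far outer [643.4 -84.1] [ 645.  -185.4] inner(bottom of black) [641.  -87.7] [ 642.4 -182.2]
drawer edges near far end [650.8 -74.3] [ 652.1 -195.4] [650.6 -79.1] [ 652. -192.]
carrier far [641.5 -91.7] [ 641.7 -183.1]
housing front edge [656.8 -89.3] [ 657.4 -181.3]
knob top [ 542.4 -139.9]
tcp [ 596.89023297 -137.03834349]
190 [158 159 160 161 162] [644.20379858 -98.15071325] [641.04495383 -97.98952441]
220 [158 159 160 161 162] [ 643.97859334 -116.84323981] [ 640.85289464 -116.76230936]
280 [157 158 159 160 161] [ 644.62343287 -153.35129153] [ 641.50716373 -153.42339658]
310 [157 158 159 160 161] [ 644.87689672 -171.89705388] [ 641.73282882 -172.04763186]
```

```bash
python3 - <<'E'
from h import *
a=np.radians(50.3);M=np.array([[np.cos(a),np.sin(a)],[-np.sin(a),np.cos(a)]])
c=cam("wrist");o,_=ray(c,(250,190));print("cam",M@o[:2],o[2])
for col,r in((220,157.5),(220,162.5),(280,156.5),(280,161.5)):
    print(col,r,[np.round((M@onz(c,(col,r),z)[:2]*1000)[0],1) for z in(.032,.0375,.043)])
# close-up of old high view of rim (wrist1 frame kept as png), gray profile across far wall
im=cv2.imread("pics/wrist4.png");print(im[152:176,280].tolist())
E
```

```text
cam [ 0.6795589 -0.1371733] 0.2200351826071965
220 157.5 [np.float64(641.6), np.float64(642.7), np.float64(643.8)]
220 162.5 [np.float64(638.3), np.float64(639.5), np.float64(640.7)]
280 156.5 [np.float64(642.3), np.float64(643.4), np.float64(644.5)]
280 161.5 [np.float64(639.0), np.float64(640.2), np.float64(641.4)]
[[164, 161, 153], [164, 160, 153], [164, 160, 153], [140, 136, 130], [61, 58, 55], [30, 27, 26], [32, 27, 26], [31, 27, 26], [20, 17, 15], [23, 19, 19], [132, 130, 122], [163, 161, 153], [164, 161, 153], [164, 161, 153], [165, 161, 154], [164, 161, 153], [164, 161, 153], [165, 162, 154], [164, 161, 153], [140, 137, 129], [165, 162, 154], [169, 165, 158], [170, 167, 158], [205, 201, 193]]
```

apply_moves:
  fingers: [0,0,0,0,0,0,0,0,0,0]
  travel:
    - [-0.032,-0.046,0]
    - [0,0,0]
    - [0,0,0.1]
    - [0,0,0.1]
    - [0,0,0.1]
    - [0,0,0.1]
    - [0,0,0.05]
    - [0,0,0.03]
    - [0,0,0]
    - [0,0,0]
  rotation:
    - [0,0,-0.05]
    - [0,0,0]
    - [0,0,0]
    - [0,0,0]
    - [0,0,0]
    - [0,0,0]
    - [0,0,0]
    - [0,0,0]
    - [0,0,0]
    - [0,0,0]

```text
time: 14.15
tool_pos: [0.4836, 0.3717, 0.0524]
tcp_rot: [-2.84, -1.343, -0.0]
wrist_force: [-0.5, -0.2, -0.2]
width: 0.104
grip_force: 50.3
```

apply_moves:
  fingers: [0,0,0,0,0,0]
  travel:
    - [0,0,0.02]
    - [0,0,0.02]
    - [0,0,0.02]
    - [0,0,0.01]
    - [0,0,0]
    - [0,0,0]
  rotation:
    - [0,0,0]
    - [0,0,0]
    - [0,0,0]
    - [0,0,0]
    - [0,0,0]
    - [0,0,0]

```text
time: 14.75
tool_pos: [0.4837, 0.3718, 0.0494]
tcp_rot: [-2.84, -1.343, -0.001]
wrist_force: [-1.2, -0.1, 3.2]
width: 0.104
grip_force: 51.0
```

```bash
python3 - <<'E'
from h import *
plan([.4836,.3717,.0493],-39.1)
c=cam("wrist")
cv2.imwrite("pics/w5c.png",cv2.resize(c["image"][100:340,120:400,::-1],(700,600),interpolation=cv2.INTER_CUBIC))
E
```

```text
now [0.4837 0.3718 0.0494] yaw -39.37 q [0.61 0.31 1.9  0.   0.92 1.3 ] t 14.75 w 0.104 F [-1.2 -0.1  3.2]
shift [-0.003  0.001  0.001] turn [ 0.001 -0.005 -0.044] shift in final axes [-0.003  0.001  0.001]
```

View pics/w5c.png

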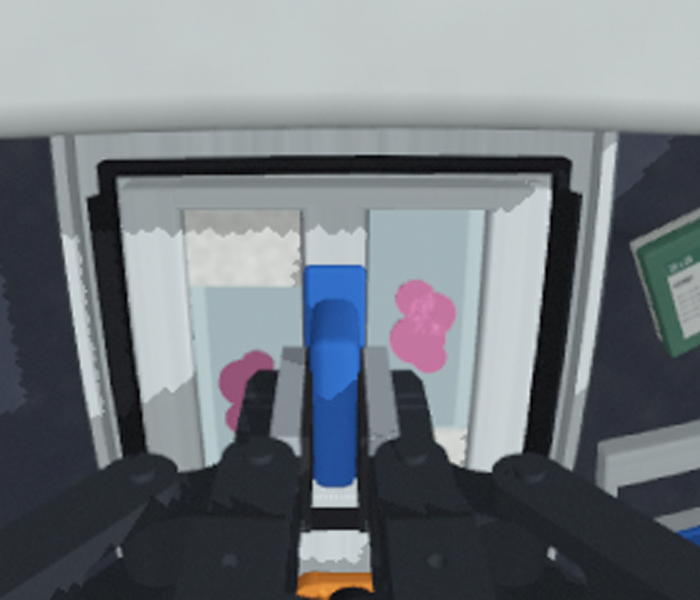

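The carrier is seated inside the rim on all visible sides: left gap at crop (120,180), right gap at (552,180), far edge at y=180. I'll release and retreat upward.

apply_moves:
  fingers: [0.3,0.4,0.4,0.4,0.4,0.4,0.4,0.4,0.4,0.4]
  travel:
    - [0,0,0]
    - [0,0,0]
    - [0,0,0]
    - [0,0,0]
    - [0,0,-0.2]
    - [0,0,-0.4]
    - [0,0,-0.5]
    - [0,0,-0.5]
    - [0,0,-0.4]
    - [0,0,0]
  rotation:
    - [0,0,0]
    - [0,0,0]
    - [0,0,0]
    - [0,0,0]
    - [0,0,0]
    - [0,0,0]
    - [0,0,0]
    - [0,0,0]
    - [0,0,0]
    - [0,0,0]
  newtons: 20

```text
time: 15.8
tool_pos: [0.4859, 0.3734, 0.1535]
tcp_rot: [-2.839, -1.343, -0.012]
wrist_force: [-0.0, -0.3, 1.0]
width: 0.399
grip_force: 0.0
```

apply_moves:
  fingers: [0.4,0.4,0.4,0.4,0.4]
  travel:
    - [-0.3,0,-0.3]
    - [-0.5,0,-0.2]
    - [-0.5,0,0]
    - [-0.1,0,0]
    - [0,0,0]
  rotation:
    - [0,0,0]
    - [0,0,0]
    - [0,0,0]
    - [0,0,0]
    - [0,0,0]

```text
time: 16.3
tool_pos: [0.4384, 0.3169, 0.173]
tcp_rot: [2.84, 1.343, -0.001]
wrist_force: [-0.3, 0.6, 0.1]
width: 0.402
grip_force: 0.0
```

```bash
python3 - <<'E'
from h import *
a=np.radians(50.6);M=np.array([[np.cos(a),np.sin(a)],[-np.sin(a),np.cos(a)]])
c=cam("wrist");save(c,"wrist6.png")
for k,z in dict(nest=.032,lever_pivot=.0475,lever_knob=.0575,carrier_stained=.032,drawer_handle=.044).items():
    for t in tip_of("wrist",k)[:1]: print(k,round(t["p"],2),np.round(t["location"]),np.round(M@onz(c,t["location"],z)[:2]*1000,1))
s=read_state();print("tcp",M@s["tool_pos"][:2]*1000)
plan([.4836,.3717,.15],-39.1)
E
```

```text
nest 0.81 [254. 108.] [ 596.5 -137.8]
lever_pivot 0.94 [296. 179.] [ 530.8 -177.4]
lever_knob 0.75 [258. 190.] [ 523.1 -141.8]
carrier_stained 0.96 [255. 106.] [ 598.2 -139.2]
drawer_handle 0.91 [255. 251.] [ 451.4 -139.6]
tcp [ 524.7349298  -137.76217748]
now [0.4395 0.318  0.1735] yaw -39.35 q [0.58 0.06 1.95 0.   1.13 1.27] t 16.6 w 0.399 F [-0.3 -0.1  0.1]
shift [1.389e+00 1.000e-03 4.700e-01] turn [-0.001  0.001 -0.042] shift in final axes [1.389 0.007 0.471]
```

View pics/wrist6.png

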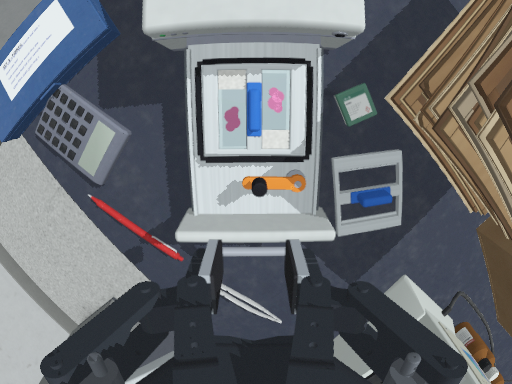

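The picture shows the carrier lying square inside the rim at (255,107). The lever is open, with its pivot at (296,181) and knob at (259,187). I'll grip the knob.

apply_moves:
  fingers: [0.3,0.3,0.3,0.3,0.3,0.3,0.3,0.3]
  travel:
    - [0,0.08,0.2]
    - [0,0,0.5]
    - [0,0,0.5]
    - [0,0,0.5]
    - [0,0,0.4]
    - [0,0,0.2]
    - [0,0,0.1]
    - [0,0,0]
  rotation:
    - [0,0,0]
    - [0,0,0]
    - [0,0,0]
    - [0,0,0]
    - [0,0,0]
    - [0,0,0]
    - [0,0,0]
    - [0,0,0]

```text
time: 17.4
tool_pos: [0.4421, 0.3148, 0.0532]
tcp_rot: [2.84, 1.343, -0.001]
wrist_force: [0.3, -0.4, 0.5]
width: 0.3
grip_force: 0.0
```

apply_moves:
  fingers: [0,0,0,0,0,0]
  travel:
    - [0,0,0]
    - [0,0,0]
    - [0,0,0]
    - [0,0,0]
    - [0,0,0]
    - [0,0,0]
  rotation:
    - [0,0,0]
    - [0,0,0]
    - [0,0,0]
    - [0,0,0]
    - [0,0,0]
    - [0,0,0]

```text
time: 18.0
tool_pos: [0.4431, 0.3152, 0.0546]
tcp_rot: [2.84, 1.343, 0.003]
wrist_force: [3.5, -2.4, 0.9]
width: 0.15
grip_force: 21.2
```

```bash
python3 - <<'E'
from h import *
a=np.radians(50.6);M=np.array([[np.cos(a),np.sin(a)],[-np.sin(a),np.cos(a)]])
c=cam("wrist");save(c,"wrist7.png")
for k,z in dict(lever_pivot=.0475,lever_knob=.0575,carrier_stained=.032).items():
    for t in tip_of("wrist",k)[:1]: print(k,round(t["p"],2),np.round(t["location"]),np.round(M@onz(c,t["location"],z)[:2]*1000,1))
s=read_state();print("tcp",M@s["tool_pos"][:2]*1000)
plan([.4836,.3717,.15],-39.1)
E
```

```text
lever_pivot 0.59 [316. 240.] [ 529.7 -178.8]
lever_knob 0.93 [256. 257.] [ 524.7 -143.8]
carrier_stained 0.85 [244. 119.] [ 595.7 -137.5]
tcp [ 524.81373935 -142.2800327 ]
now [0.4431 0.3152 0.0545] yaw -39.36 q [ 0.57  0.19  2.04 -0.    0.9   1.26] t 18.2 w 0.152 F [ 3.7 -2.1  3.6]
shift [ 1.39  -0.088 -1.908] turn [ 0.009 -0.015 -0.044] shift in final axes [ 1.388 -0.083 -1.91 ]
```

View pics/wrist7.png

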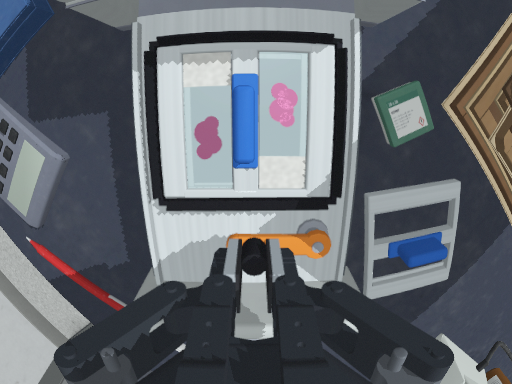

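apply_moves:
  fingers: [0,0,0,0,0,0]
  travel:
    - [0.05,0,0]
    - [0.125,0.011,0]
    - [0.121,0.032,0]
    - [0.114,0.053,0]
    - [0.103,0.072,0]
    - [0,0,0]
  rotation:
    - [0,0,0]
    - [0,0,0]
    - [0,0,0]
    - [0,0,0]
    - [0,0,0]
    - [0,0,0]

```text
time: 18.8
tool_pos: [0.4596, 0.3346, 0.0546]
tcp_rot: [-2.832, -1.333, 0.01]
wrist_force: [-17.6, 15.1, 12.7]
width: 0.149
grip_force: 22.8
```

```bash
python3 - <<'E'
from h import *
a=np.radians(50.6);M=np.array([[np.cos(a),np.sin(a)],[-np.sin(a),np.cos(a)]])
c=cam("wrist")
cv2.imwrite("pics/w8c.png",cv2.resize(c["image"][120:330,120:400,::-1],(800,600),interpolation=cv2.INTER_CUBIC))
for k,z in dict(lever_pivot=.0475,lever_knob=.0575,carrier_stained=.032).items():
    for t in tip_of("wrist",k)[:1]: print(k,round(t["p"],2),np.round(t["location"]),np.round(M@onz(c,t["location"],z)[:2]*1000,1))
s=read_state();print("tcp",M@s["tool_pos"][:2]*1000,s["wrist_force"])
E
```

```text
lever_pivot 0.85 [313. 243.] [ 553.  -177.3]
lever_knob 0.78 [252. 259.] [ 549.  -142.2]
carrier_stained 0.59 [244. 117.] [ 622.2 -137.9]
tcp [ 550.18688511 -142.74813716] [-16.06578707  15.30074997  11.13709445]
```

View pics/w8c.png

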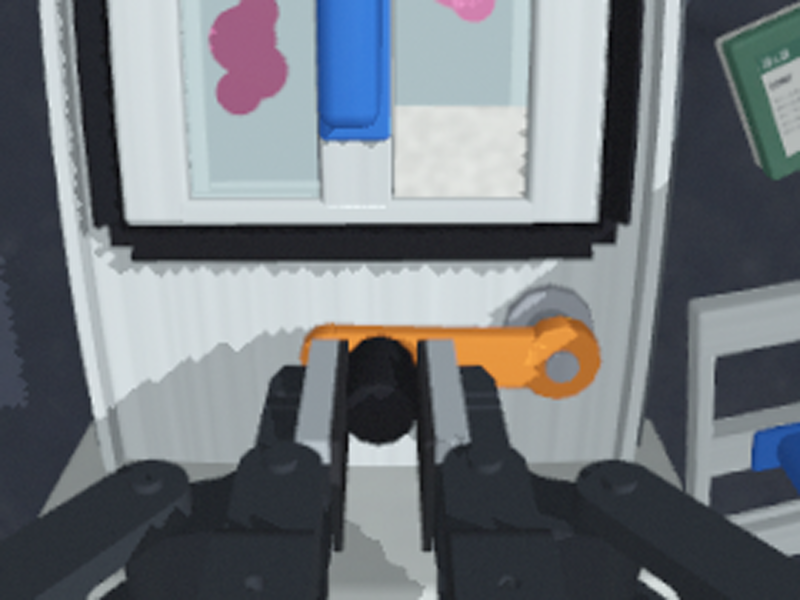

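The picture shows that the drawer slid in by about 25 mm while the lever stayed open: the pads held the knob from turning. I'll unload, turn the gripper back 45°, re-grip, and swing tool and lever together about the pivot.

apply_moves:
  fingers: [0,0,0.32,0.32,0.32,0.32,0.32,0.32,0.32,0.32,0.32,0.32]
  travel:
    - [0,-0.1,0]
    - [0,-0.068,0]
    - [0,0,0]
    - [0,0,0]
    - [0,0,0]
    - [0,0,0]
    - [0,0,0]
    - [0,0,0]
    - [0,0,0]
    - [0,0,0]
    - [0,0,0]
    - [0,0,0]
  rotation:
    - [0,0,0]
    - [0,0,0]
    - [0,0,0]
    - [0,0,0]
    - [0,0,-1]
    - [0,0,-1]
    - [0,0,-1]
    - [0,0,-1]
    - [0,0,-1]
    - [0,0,-1]
    - [0,0,-1]
    - [0,0,-0.5]

```text
time: 20.2
tool_pos: [0.4574, 0.3345, 0.0529]
tcp_rot: [-2.106, -2.329, 0.003]
wrist_force: [0.5, 1.3, 0.4]
width: 0.319
grip_force: 0.0
```

apply_moves:
  fingers: [0,0,0,0,0]
  travel:
    - [0,0,0]
    - [0,0,0]
    - [0,0,0]
    - [0,0,0]
    - [0,0,0]
  rotation:
    - [0,0,0]
    - [0,0,0]
    - [0,0,0]
    - [0,0,0]
    - [0,0,0]
  newtons: 70

```text
time: 20.7
tool_pos: [0.4586, 0.3343, 0.0534]
tcp_rot: [2.11, 2.327, -0.001]
wrist_force: [4.5, -2.8, -3.5]
width: 0.129
grip_force: 68.3
```

```bash
python3 - <<'E'
from h import *
a=np.radians(50.6);M=np.array([[np.cos(a),np.sin(a)],[-np.sin(a),np.cos(a)]])
c=cam("wrist");save(c,"wrist9.png")
for k,z in dict(nest=.032,lever_pivot=.0475,lever_knob=.0575,carrier_stained=.032).items():
    for t in tip_of("wrist",k)[:1]: print(k,round(t["p"],2),np.round(t["location"]),np.round(M@onz(c,t["location"],z)[:2]*1000,1))
s=read_state();print("tcp",M@s["tool_pos"][:2]*1000)
plan([.4836,.3717,.15],5.9)
E
```

```text
lever_pivot 0.75 [298. 281.] [ 552.8 -178.5]
lever_knob 0.84 [253. 260.] [ 548.4 -143.8]
carrier_stained 0.83 [333. 148.] [ 621.1 -136. ]
tcp [ 549.41440127 -142.15937134]
now [0.4586 0.3343 0.0534] yaw 5.62 q [ 0.59  0.24  1.99 -0.    0.91  0.49] t 20.95 w 0.128 F [ 4.7 -2.8 -3.2]
shift [ 0.694  0.571 -1.932] turn [ 0.     0.007 -0.047] shift in final axes [ 0.692  0.575 -1.931]
```

apply_moves:
  fingers: [0,0,0,0,0,0]
  travel:
    - [0.055,0.052,0]
    - [0.055,0.052,0]
    - [0.055,0.052,0]
    - [0.055,0.052,0]
    - [0.055,0.052,0]
    - [0,0,0]
  rotation:
    - [0,0,1]
    - [0,0,1]
    - [0,0,1]
    - [0,0,1]
    - [0,0,1]
    - [0,0,0]

```text
time: 21.55
tool_pos: [0.4733, 0.3461, 0.0534]
tcp_rot: [2.641, 1.699, -0.001]
wrist_force: [4.4, -4.6, -1.9]
width: 0.128
grip_force: 68.5
```

```bash
python3 - <<'E'
from h import *
a=np.radians(50.6);M=np.array([[np.cos(a),np.sin(a)],[-np.sin(a),np.cos(a)]])
c=cam("wrist");save(c,"wrist10.png")
for k,z in dict(nest=.032,lever_pivot=.0475,lever_knob=.0575,carrier_stained=.032).items():
    for t in tip_of("wrist",k)[:1]: print(k,round(t["p"],2),np.round(t["location"]),np.round(M@onz(c,t["location"],z)[:2]*1000,1))
s=read_state();print("tcp",M@s["tool_pos"][:2]*1000,"F",M@s["wrist_force"][:2],s["torque"])
plan([.4836,.3717,.15],5.9)
E
```

```text
lever_pivot 0.8 [299. 282.] [ 552.2 -179.5]
lever_knob 0.7 [254. 260.] [ 566.7 -147.2]
carrier_stained 0.93 [265. 150.] [ 621.8 -139. ]
tcp [ 567.74263859 -145.9988093 ] F [ 0.65159652 -7.02553369] [-0.70151533 -0.81969267  0.10389511]
now [0.4732 0.346  0.0534] yaw -24.36 q [ 0.59  0.27  1.95 -0.    0.92  1.02] t 21.8 w 0.131 F [ 5.8 -4.  -2.2]
shift [ 0.551 -0.02  -1.932] turn [ 0.008  0.012 -5.043] shift in final axes [ 0.489  0.26  -1.931]
```

The lever now follows while the drawer stays put, so I'll continue the swing.

apply_moves:
  fingers: [0,0,0,0,0,0,0,0,0,0,0,0]
  travel:
    - [0.055,0.052,0]
    - [0.055,0.052,0]
    - [0.055,0.052,0]
    - [0.055,0.052,0]
    - [0.055,0.052,0]
    - [0.055,0.052,0]
    - [0.055,0.052,0]
    - [0.055,0.052,0]
    - [0.055,0.052,0]
    - [0.055,0.052,0]
    - [0.028,0.026,0]
    - [0,0,0]
  rotation:
    - [0,0,1]
    - [0,0,1]
    - [0,0,1]
    - [0,0,1]
    - [0,0,1]
    - [0,0,1]
    - [0,0,1]
    - [0,0,1]
    - [0,0,1]
    - [0,0,1]
    - [0,0,0.5]
    - [0,0,0]

```text
time: 23.0
tool_pos: [0.5105, 0.3418, 0.0535]
tcp_rot: [3.14, 0.07, -0.0]
wrist_force: [3.7, -3.3, -1.4]
width: 0.13
grip_force: 68.6
```

```bash
python3 - <<'E'
from h import *
a=np.radians(50.6);M=np.array([[np.cos(a),np.sin(a)],[-np.sin(a),np.cos(a)]])
c=cam("wrist");save(c,"wrist11.png")
for k,z in dict(nest=.032,lever_pivot=.0475,lever_knob=.0575,carrier_stained=.032).items():
    for t in tip_of("wrist",k)[:1]: print(k,round(t["p"],2),np.round(t["location"]),np.round(M@onz(c,t["location"],z)[:2]*1000,1))
s=read_state();print("tcp",M@s["tool_pos"][:2]*1000,"F",M@s["wrist_force"][:2],s["torque"],s["grip_force"])
plan([.4836,.3717,.15],-39.4)
E
```

```text
lever_pivot 0.68 [298. 281.] [ 552.6 -178.3]
lever_knob 0.69 [176. 244.] [ 624.6 -154.9]
carrier_stained 0.62 [173. 246.] [ 621.6 -136.9]
tcp [ 588.16646353 -177.40691883] F [-1.12364343 -5.17091561] [-0.63713548 -0.64376944  0.20277616] 68.64020705223083
now [0.5104 0.3419 0.0535] yaw -87.35 q [ 0.55  0.32  1.89 -0.    0.94  2.08] t 23.25 w 0.129 F [ 3.3 -4.2 -1.6]
shift [-0.508 -0.618 -1.932] turn [ 1.200e-02  6.000e-03 -7.992e+00] shift in final axes [ 0.12  -0.793 -1.931]
```

apply_moves:
  fingers: [0,0,0,0]
  travel:
    - [0.028,0.026,0]
    - [0.014,0.013,0]
    - [0,0,0]
    - [0,0,0]
  rotation:
    - [0,0,0.5]
    - [0,0,0.25]
    - [0,0,0]
    - [0,0,0]

```text
time: 23.65
tool_pos: [0.5112, 0.3413, 0.0534]
tcp_rot: [-3.141, 0.049, 0.003]
wrist_force: [-4.3, 2.4, -0.6]
width: 0.132
grip_force: 68.9
```

apply_moves:
  fingers: [0.32,0.32,0.32,0.32,0.32,0.32,0.32,0.32,0.32]
  travel:
    - [0,0,0]
    - [0,0,0]
    - [0,0,0]
    - [0,0,-0.2]
    - [0,0,-0.4]
    - [0,0,-0.5]
    - [0,0,-0.5]
    - [0,0,-0.3]
    - [0,0,0]
  rotation:
    - [0,0,0]
    - [0,0,0]
    - [0,0,0]
    - [0,0,0]
    - [0,0,0]
    - [0,0,0]
    - [0,0,0]
    - [0,0,0]
    - [0,0,0]

```text
time: 24.55
tool_pos: [0.5146, 0.342, 0.1526]
tcp_rot: [-3.138, 0.051, -0.009]
wrist_force: [0.5, 0.5, -0.4]
width: 0.322
grip_force: 0.0
```

apply_moves:
  fingers: [0.2,0.2,0,0,0,0,0,0,0]
  travel:
    - [0,0,0]
    - [0,0,0]
    - [0,0,0]
    - [0,0,0]
    - [0,0,0]
    - [0,0,0]
    - [0,0,0]
    - [0,0,0]
    - [0,0,0]
  rotation:
    - [0,0,-1]
    - [0,0,-1]
    - [0,0,-1]
    - [0,0,-1]
    - [0,0,-1]
    - [0,0,-1]
    - [0,0,-1]
    - [0,0,-1]
    - [0,0,-0.5]

```text
time: 25.45
tool_pos: [0.5116, 0.3403, 0.147]
tcp_rot: [2.855, 1.311, -0.004]
wrist_force: [0.2, -0.4, 0.1]
width: -0.001
grip_force: 0.0
```

```bash
python3 - <<'E'
from h import *
a=np.radians(50.6);M=np.array([[np.cos(a),np.sin(a)],[-np.sin(a),np.cos(a)]])
c=cam("wrist");save(c,"wrist12.png")
for k,z in dict(nest=.032,lever_pivot=.0475,lever_knob=.0575,carrier_stained=.032,drawer_handle=.044,slide_scanner=0).items():
    for t in tip_of("wrist",k)[:1]: print(k,round(t["p"],2),np.round(t["location"]),np.round(M@onz(c,t["location"],z)[:2]*1000,1))
im=c["image"].astype(int);o=((im[:,:,0]>180)&(im[:,:,2]<90)&(im[:,:,0]-im[:,:,1]>60)).astype(np.uint8)
p=np.argwhere(o)[:,::-1];w=np.array([M@onz(c,q,.0475)[:2] for q in p])*1000
print("orange",len(p),cv2.minAreaRect(w.astype(np.float32)))
s=read_state();print("tcp",M@s["tool_pos"][:2]*1000)
plan([.42,.29,.17],-39.4)
E
```

```text
lever_pivot 0.76 [252. 231.] [ 554.1 -177.3]
lever_knob 0.75 [251. 202.] [ 585.8 -177. ]
carrier_stained 0.87 [206. 156.] [ 620.  -137.4]
drawer_handle 0.66 [206. 157.] [ 621.7 -139.6]
slide_scanner 0.96 [208.   7.] [ 763.6 -138.9]
orange 557 ((525.4722290039062, -92.32583618164062), (82.38603210449219, 221.99667358398438), 21.810606002807617)
tcp [ 588.42336925 -179.5771026 ]
now [0.5123 0.3407 0.1483] yaw -40.91 q [ 0.55  0.22  1.82 -0.    1.11  1.26] t 25.8 w -0.002 F [-0.9  0.3  0. ]
shift [-1.975 -0.73  -0.432] turn [-0.002  0.006 -0.251] shift in final axes [-1.955 -0.782 -0.433]
```

View pics/wrist12.png

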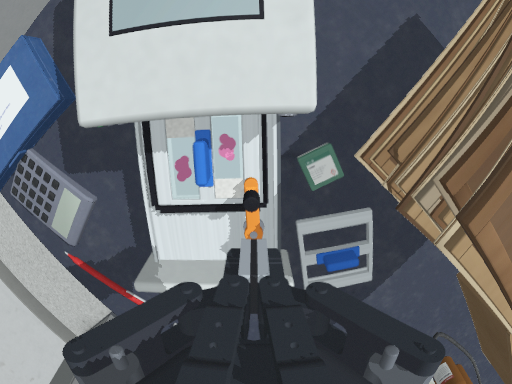

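The lever lies over the carrier border with its arm along the drawer (knob at (251,200), pivot at (252,230)); measured angle is about 0.5°. Next I'll go in front of the handle with the fingers shut.

apply_moves:
  fingers: [0,0,0,0,0,0,0,0,0]
  travel:
    - [0,0,0]
    - [-0.3,-0.08,0]
    - [-0.45,-0.13,0]
    - [-0.45,-0.13,0]
    - [-0.45,-0.13,0]
    - [-0.45,-0.13,0]
    - [-0.45,-0.13,0]
    - [-0.42,-0.11,0]
    - [0,0,0]
  rotation:
    - [0,0,-0.25]
    - [0,0,0]
    - [0,0,0]
    - [0,0,0]
    - [0,0,0]
    - [0,0,0]
    - [0,0,0]
    - [0,0,0]
    - [0,0,0]

```text
time: 26.7
tool_pos: [0.3836, 0.2513, 0.1483]
tcp_rot: [2.839, 1.344, -0.003]
wrist_force: [0.3, -0.2, -0.1]
width: -0.005
grip_force: 0.0
```

```bash
python3 - <<'E'
from h import *
a=np.radians(50.6);M=np.array([[np.cos(a),np.sin(a)],[-np.sin(a),np.cos(a)]])
c=cam("wrist");save(c,"wrist13.png")
for k,z in dict(lever_pivot=.0475,lever_knob=.0575,carrier_stained=.032,drawer_handle=.044,slide_scanner=0).items():
    for t in tip_of("wrist",k)[:1]: print(k,round(t["p"],2),np.round(t["location"]),np.round(M@onz(c,t["location"],z)[:2]*1000,1))
s=read_state();print("tcp",M@s["tool_pos"][:2]*1000)
plan([.42,.29,.036],-39.4)
E
```

```text
lever_pivot 0.95 [304.  58.] [ 553.9 -177. ]
lever_knob 0.85 [308.  18.] [ 586.5 -179.1]
drawer_handle 0.76 [256. 149.] [ 477.4 -139.5]
tcp [ 441.17812834 -138.06422714]
now [0.3867 0.2533 0.1491] yaw -39.36 q [ 0.53 -0.08  2.13 -0.    1.08  1.21] t 27.0 w -0.002 F [-0.  -0.4 -0.3]
shift [0.988 0.048 2.262] turn [ 0.003 -0.007  0.007] shift in final axes [0.99  0.048 2.261]
```

apply_moves:
  fingers: [0,0,0,0,0,0,0,0,0,0,0,0]
  travel:
    - [0,0,0.3]
    - [0,0,0.5]
    - [0,0,0.5]
    - [0,0,0.5]
    - [0,0,0.3]
    - [0,0,0.14]
    - [0,0,0]
    - [0.1,0,0]
    - [0.1,0,0]
    - [0.1,0,0]
    - [0.1,0,0]
    - [0.1,0,0]
  rotation:
    - [0,0,0]
    - [0,0,0]
    - [0,0,0]
    - [0,0,0]
    - [0,0,0]
    - [0,0,0]
    - [0,0,0]
    - [0,0,0]
    - [0,0,0]
    - [0,0,0]
    - [0,0,0]
    - [0,0,0]

```text
time: 28.2
tool_pos: [0.4019, 0.2723, 0.0371]
tcp_rot: [2.84, 1.344, -0.0]
wrist_force: [-1.4, -1.7, -0.3]
width: 0.002
grip_force: 0.7
```

apply_moves:
  fingers: [0,0,0,0,0,0,0,0,0,0,0,0]
  travel:
    - [0.15,0,0]
    - [0.2,0,0]
    - [0.2,0,0]
    - [0.2,0,0]
    - [0.2,0,0]
    - [0.2,0,0]
    - [0.2,0,0]
    - [0.2,0,0]
    - [0.2,0,0]
    - [0.2,0,0]
    - [0.2,0,0]
    - [0,0,0]
  rotation:
    - [0,0,0]
    - [0,0,0]
    - [0,0,0]
    - [0,0,0]
    - [0,0,0]
    - [0,0,0]
    - [0,0,0]
    - [0,0,0]
    - [0,0,0]
    - [0,0,0]
    - [0,0,0]
    - [0,0,0]

```text
time: 29.4
tool_pos: [0.4717, 0.3567, 0.0373]
tcp_rot: [-2.839, -1.344, -0.005]
wrist_force: [0.7, -0.4, 0.3]
width: 0.005
grip_force: 0.0
```

```bash
python3 - <<'E'
from h import *
a=np.radians(50.6);M=np.array([[np.cos(a),np.sin(a)],[-np.sin(a),np.cos(a)]])
c=cam("wrist");save(c,"wrist14.png")
for k,z in dict(lever_pivot=.0475,lever_knob=.0575,carrier_stained=.032,drawer_handle=.044,slide_scanner=0).items():
    for t in tip_of("wrist",k)[:1]: print(k,round(t["p"],2),np.round(t["location"]),np.round(M@onz(c,t["location"],z)[:2]*1000,1))
s=read_state();print("tcp",M@s["tool_pos"][:2]*1000,"F",M@s["wrist_force"][:2])
plan([.42,.29,.036],-39.4)
E
```

```text
drawer_handle 0.91 [253. 229.] [ 593.7 -137.8]
tcp [ 572.43117847 -137.75506279] F [0.44196055 0.09009128]
now [0.4698 0.3549 0.0369] yaw -39.38 q [ 0.6   0.29  1.96 -0.    0.89  1.29] t 29.7 w -0.001 F [0.2 0.4 1.1]
shift [-1.635  0.054  0.017] turn [ 0.001 -0.002  0.004] shift in final axes [-1.635  0.054  0.018]
```

apply_moves:
  fingers: [0,0,0,0,0,0,0]
  travel:
    - [0.1,0,0]
    - [0.1,0,0]
    - [0.1,0,0]
    - [0.1,0,0]
    - [0.1,0,0]
    - [0.1,0,0]
    - [0,0,0]
  rotation:
    - [0,0,0]
    - [0,0,0]
    - [0,0,0]
    - [0,0,0]
    - [0,0,0]
    - [0,0,0]
    - [0,0,0]

```text
time: 30.4
tool_pos: [0.4898, 0.3793, 0.037]
tcp_rot: [-2.839, -1.344, -0.003]
wrist_force: [0.1, 0.1, 0.6]
width: 0.004
grip_force: 0.0
```

apply_moves:
  fingers: [0,0,0,0]
  travel:
    - [0.05,0,0]
    - [0.05,0,0]
    - [0.03,0,0]
    - [0,0,0]
  rotation:
    - [0,0,0]
    - [0,0,0]
    - [0,0,0]
    - [0,0,0]

```text
time: 30.8
tool_pos: [0.4903, 0.3801, 0.0362]
tcp_rot: [2.837, 1.343, -0.013]
wrist_force: [-7.5, -8.7, 7.9]
width: -0.001
grip_force: 5.7
```

apply_moves:
  fingers: [0,0,0]
  travel:
    - [0.03,0,0]
    - [0.03,0,0]
    - [0,0,0]
  rotation:
    - [0,0,0]
    - [0,0,0]
    - [0,0,0]

```text
time: 31.1
tool_pos: [0.4902, 0.3803, 0.0358]
tcp_rot: [2.835, 1.342, -0.022]
wrist_force: [-10.3, -15.2, 11.8]
width: 0.001
grip_force: 9.3
```

apply_moves:
  fingers: [0,0,0,0,0,0,0,0,0,0]
  travel:
    - [-0.1,0,0]
    - [-0.2,0,0]
    - [-0.4,0,0]
    - [-0.5,0,0]
    - [-0.2,0,-0.4]
    - [0,0,-0.5]
    - [0,0,-0.5]
    - [0,0,-0.5]
    - [0,0,-0.2]
    - [0,0,0]
  rotation:
    - [0,0,0]
    - [0,0,0]
    - [0,0,0]
    - [0,0,0]
    - [0,0,0]
    - [0,0,0]
    - [0,0,0]
    - [0,0,0]
    - [0,0,0]
    - [0,0,0]

```text
time: 32.1
tool_pos: [0.4519, 0.3325, 0.1439]
tcp_rot: [-2.839, -1.343, -0.008]
wrist_force: [0.3, 1.0, -0.5]
width: 0.004
grip_force: 0.0
```

```bash
python3 - <<'E'
from h import *
a=np.radians(50.6);M=np.array([[np.cos(a),np.sin(a)],[-np.sin(a),np.cos(a)]])
for n in("wrist","top","side"):
  c=cam(n);save(c,n+"15.png")
  for k,z in dict(drawer_handle=.044,slide_scanner=0,carrier_empty=0,forceps=0,pen_red=0,cover_glass_a=0).items():
    for t in tip_of(n,k)[:1]: 
        w=onz(c,t["location"],z)[:2]*1000;print(n,k,round(t["p"],2),np.round(t["location"]),np.round(M@w,1),np.round(w))
s=read_state();print("tcp",M@s["tool_pos"][:2]*1000,s["wrist_force"])
# panel vs housing gap in wrist picture: intensity profile down the centre of the panel, off the handle
c=cam("wrist");im=c["image"].astype(int).mean(2)
for y in(-80,-200):
    out=[]
    for x in range(620,675,2):
        p=np.linalg.inv(M)@np.array([x,y])/1000;E=np.array(c["extrinsics"]);q=E[:3,:3]@np.array([*p,.075])+E[:3,3]
        th=np.arctan2(np.hypot(*q[:2]),q[2]);u=q[:2]/np.hypot(*q[:2])*th
        out.append((x,int(im[int(round(c["cy"]+c["fy"]*u[1])),int(round(c["cx"]+c["fx"]*u[0]))])))
    print(y,out)
E
```

```text
wrist drawer_handle 0.79 [256. 104.] [ 622.1 -140.1] [503. 392.]
wrist slide_scanner 0.56 [253. 104.] [ 621.4 -137.7] [501. 393.]
wrist carrier_empty 0.83 [373. 215.] [ 507.4 -270.9] [531. 220.]
wrist forceps 0.45 [241. 325.] [ 353.8 -122.4] [319. 196.]
wrist pen_red 0.64 [125. 255.] [455.1  13.5] [278. 360.]
wrist cover_glass_a 0.92 [360. 128.] [ 600.7 -245.6] [571. 308.]
top slide_scanner 0.82 [187. 148.] [ 761.9 -138.1] [590. 501.]
top carrier_empty 0.8 [301. 170.] [ 491.5 -271.6] [522. 207.]
top pen_red 0.58 [246. 268.] [450.2  13.1] [276. 356.]
side slide_scanner 0.97 [314. 267.] [ 764.3 -127.5] [584. 510.]
side carrier_empty 0.67 [191. 224.] [ 500.7 -273.7] [529. 213.]
side forceps 0.5 [213. 172.] [ 351.7 -124.8] [320. 193.]
side pen_red 0.64 [272. 173.] [449.7   8.6] [279. 353.]
side cover_glass_a 0.49 [222. 242.] [ 590.5 -243.9] [563. 302.]
tcp [ 542.14177078 -137.65006276] [ 0.417735   -0.5823504  -1.04106689]
-80 [(620, 55), (622, 58), (624, 58), (626, 56), (628, 56), (630, 55), (632, 55), (634, 56), (636, 56), (638, 56), (640, 57), (642, 56), (644, 122), (646, 122), (648, 144), (650, 154), (652, 166), (654, 170), (656, 167), (658, 153), (660, 113), (662, 119), (664, 139), (666, 169), (668, 194), (670, 208), (672, 215), (674, 215)]
-200 [(620, 54), (622, 56), (624, 57), (626, 55), (628, 67), (630, 77), (632, 79), (634, 78), (636, 78), (638, 78), (640, 79), (642, 78), (644, 77), (646, 114), (648, 131), (650, 148), (652, 157), (654, 164), (656, 167), (658, 164), (660, 115), (662, 121), (664, 134), (666, 156), (668, 184), (670, 201), (672, 218), (674, 218)]
```

The drawer is home: the handle moved the full 145 mm and then met a hard stop, and the panel sits against the housing. The bystanders haven't moved.

```bash
python3 -c "
from workcell import *
print(finish_job())"
```

```text
the job is handed in; nothing more can be done
None
```

The stained carrier is flat in the nest, the clamp lever is locked over it, the drawer is shut, and the job is handed in; no verdict came back, and I viewed 11 pictures, one over the limit of 10.

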